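# Tally a reagent cartridge and hold it up to the scanner

### The arm

A 6-joint arm with a two-finger parallel gripper is mounted at the origin on the work surface. World frame = base frame: x ahead of the robot, y to its left, z up, the work surface at z = 0. Lengths are in m, angles in rad, forces in N, time in s.
With the tool pointing down it reaches from about 0.35 to 0.975 m from the base axis. Payload 4.9 kg.
Tool frame: the origin (TCP) lies midway between the tips of the shut fingers; the grasp point (between the pads) lies 19 mm behind it; z points along the fingers, y is the line along which they close (so a half turn about z gives the same grasp; the last joint's range is limited). The gripper opens to 85 mm and grips with 20 to 120 N. Pads are 22 mm wide; open, the fingers measure 114 mm over their backs; the gripper's body (76 mm by 85 mm) begins 54 mm behind the grasp point. The pads swing forward as they close: fully open they stand 13 mm farther back than shut.
Start: joints at [-1.346, 0.053, 1.613, -0, 1.476, -0.119], TCP at [0.211, -0.588, 0.231] pointing down, gripper open.
Joint ranges: [-3.01, 3.01], [-1.01, 2.22], [0.06, 2.58], [-1.02, 4.17], [0.09, 2.62], [-3.14, 3.14]. Speed limits (rad/s): [2.57, 2.57, 3.14, 3.14, 3.14, 3.14].

### API

Orientations are given as a unit quaternion [x, y, z, w].
In Python, from cell import bot gives the robot as it stands.
- The arm moves only by the shell command python3 -m handwheel 'ROWS' [FORCE]. ROWS is JSON, a list of rows, each a list of 5 numbers: the closure, from -1 (fully open) to 1 (shut), then the shift along the tool's x, y, z in mm, then the turn about the tool's z in rad. A call has 1 to 12 rows; each row is the pose to reach, as a shift and turn from the pose commanded when the call began, along the tool's axes at that moment; what a row does not reach only later rows make up. A row lasts 1/10 s, in which the tool goes at most 50 mm and 8.59 degrees, less where a joint would pass 70% of its speed; a pose out of reach is approached as far as the arm can. A call with a gripper value outside its range is refused whole. The fingers move at their own pace and stop on an object; FORCE is the grip in N (left out, the last holds). Time passes only in rows, so rows that repeat a pose let the fingers close. It gives the time, the measured TCP pose, the force, the opening and the grip force at its end, in the units of the state.
- bot.read_state(): the state, without advancing time (a new reading comes with each control period).
- bot.camera(name): name is "side" or "top" or "wrist"; returns a dict with "image" (384x512x3 uint8, blue, green, red), "fx", "fy", "cx", "cy" (pixels), "world_from_camera" (4x4, takes a point from camera to world coordinates). Camera axes: x right, y down, z forward; pixel columns grow to the right and rows downward; lengths in m; the calibration is good to about 2 mm. A picture is of the moment at which its call begins. There is no depth.
- bot.hand_in(): hands the job in; it is judged then, once.
The state is a dict: "clock": time; "joints": joint angles; "dq": joint speeds; "tau": joint torques, N m; "eef_pos": TCP position; "tool_rot": TCP orientation; "wrist_force": force on the tool from outside, world axes, zero at the start; "ft_torque": the same for the moment, N m; "width": finger opening in m; "grip_force": force on a finger pad.
Only numpy, scipy, OpenCV 4.12 (cv2) and the standard library are available. Lean on these libraries where they do the work, as an engineer would, in place of code of your own. Each camera call takes 0.05 s, during which the arm holds its last target. There are 200 camera calls.

### The job

Book out the green-capped reagent cartridge: first swing the red lever of the tally counter away from its rest all the way to its stop and let it spring back, then draw the green-capped cartridge up out of its rack, turn it so that the code label on its narrow side squarely faces the scanner's red window, and hold it there in the air, centred about 10 cm in front of the window. Finish while still holding it still in that position in the gripper, touching nothing else with it; do not put it down. Leave the other cartridges and the things at the back of the bench where they are.

Things in the scene. Friction and masses are not known exactly. Their poses are not given: they have to be found in the camera images.
- advance_lever (a joint): Angle (rad) of the tally counter's sprung lever: 0 at rest, 0.75 at its stop. Hinge axis level, along the counter's y, 49 mm above the bench over the counter's origin. At rest it leans 0.375 rad from upright towards the counter's -x; it swings over the top to lean as much towards +x. Needs 2 N at the pad at first, 4 N at the stop; springs back when let go.
- lever_pad (a point): Centre of the lever's red push pad (36 mm wide along the counter's y, 30 mm high, 8 mm thick), 60 mm from the hinge; the lever's end is 75 mm from the hinge. At rest the pad's centre is 22 mm to the counter's -x side of the hinge and 105 mm above the bench; at the stop 22 mm to the +x side.
- counter: Tally counter fixed to the bench: aluminium box 75 x 64 x 48 mm high (x, y, z) on a 100 x 80 x 6 mm dark foot plate, red lever on top. Origin at the centre of its underside; +x, the way the lever is swung, points roughly away from the robot (turned by the counter's yaw).
- rack: Fixed white and grey rack, 100 x 265 mm, three upright sleeves in a row along its y, 85 mm apart. Origin at the centre of its underside. Each sleeve: floor 6 mm and rim 40 mm above the bench, inside 73 x 27 mm, open at the top, holding one cartridge upright with its label towards the rack's -x (robot side); which cartridge is in which sleeve varies.
- cart_center (a point): Centre of the green-capped cartridge, a flat dark brown bottle, body 70 (x) x 24 (y) x 85 mm (z): on its mid-planes, 50 mm above its underside. z points from underside to cap; the white label with black bars is on the narrow -x face. It stands 34 mm deep in its sleeve, axes along the rack's; grip it across the 24 mm (along y) above the rim, about 15 mm above this point.
- cart_label (a point): Centre of the code label on the narrow -x face of the green-capped cartridge: 36 mm to -x of the cartridge's mid-plane, 58 mm above its underside; same axes as the cartridge, so the label faces along -x.
- scan_window (a point): Centre of the scanner's dark red square window (58 x 58 mm), about 135 mm above the bench. Its x axis is the viewing direction, straight out of the window: roughly away from the robot (turned by the scanner's yaw) and 40 degrees above level; y is level. The label faces the window squarely when the cartridge's x axis points along this x axis.
- scanner: Black desk scanner fixed to the bench: foot 110 x 100 x 18 mm, post, head 60 x 75 x 80 mm tilted so that its window looks up at 40 degrees; top about 165 mm high. Origin at the centre of its underside, +x the way it looks, roughly away from the robot. Scanner and counter stand one on the left and one on the right, either way round.
- cart_blue: Another cartridge of the same size, blue cap, in the rack; leave alone. Origin at the centre of its underside.
- cart_white: Another cartridge of the same size, white cap, in the rack; leave alone. Origin at the centre of its underside.
- wash_bottle: White bottle, 60 mm across, 120 mm tall, at the back; leave alone. Origin under its centre.
- calibrator: Small amber vial with red cap, 34 mm across, 55 mm tall, at the back; leave alone. Origin under its centre.
- control: Small amber vial with yellow cap, 34 mm across, 55 mm tall, at the back; leave alone. Origin under its centre.
- cuvette_box: Blue box with white lid, 72 x 102 x 41 mm, at the back; leave alone. Origin under its centre.
- cart: The green-capped cartridge; this is at the centre of its underside; about 0.15 kg. Its green cap (23 mm across, top 103 mm above the underside) stands 18 mm to the -x side of the middle.

How it is judged:
By the outcome, as a careful person would: the job done as asked, in the order asked, and still so for the second after the job is handed in, while the arm keeps its last pose, push and grip.
It also fails if it takes over 58 s, if anything falls off the work surface, if the arm or the gripper's body presses on something with over 40 N, if the wrist force passes 120 N, or if a joint passes its speed limit or range.

## Working session

There is one attempt and no reset: what is moved stays moved. The work goes in short steps, Python scripts to look and compute and a shell command to move; the robot and the scene stay as the last step left them, time stands still between calls to the robot, and variables do not carry over. Pictures are saved under pics/ and viewed, at most 10 in all, crops included, and the job is handed in when it is done.

```bash
mkdir -p pics; ls
python3 - <<'E'
from cell import bot
import cv2,numpy as np
s=bot.read_state();print({k:np.round(v,3).tolist() for k,v in s.items()})
for n in("top","side"):
    c=bot.camera(n);cv2.imwrite(f"pics/{n}0.png",c["image"]);print(n,c["fx"],c["cx"],c["cy"],np.round(c["world_from_camera"],3).tolist())
E
```

```text
pics
{'clock': 0.0, 'joints': [-1.346, 0.053, 1.614, 0.0, 1.476, -0.119], 'dq': [0.001, 0.001, -0.0, -0.0, -0.001, 0.003], 'tau': [-0.001, -39.368, -37.018, -0.0, 0.007, 0.0], 'eef_pos': [0.211, -0.588, 0.23], 'tool_rot': [0.985, 0.171, -0.0, -0.001], 'wrist_force': [-0.427, 0.925, 0.432], 'ft_torque': [-0.041, 0.007, 0.004], 'grip_force': 0.0, 'width': 0.085}
top 401.0592060130914 257.38138995312073 191.37189299751282 [[0.013, -0.984, 0.176, 0.411], [-1.0, -0.013, 0.004, 0.002], [-0.002, -0.176, -0.984, 0.986], [0.0, 0.0, 0.0, 1.0]]
side 396.6475168990548 256.1831940629154 181.6375392251012 [[-0.933, -0.172, 0.315, 0.255], [-0.358, 0.502, -0.787, 0.81], [-0.023, -0.848, -0.53, 0.674], [0.0, 0.0, 0.0, 1.0]]
```

View pics/top0.png

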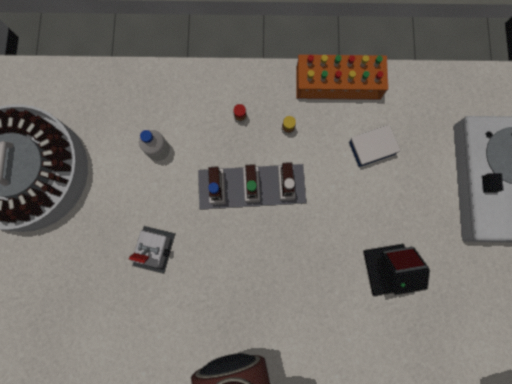

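View pics/side0.png

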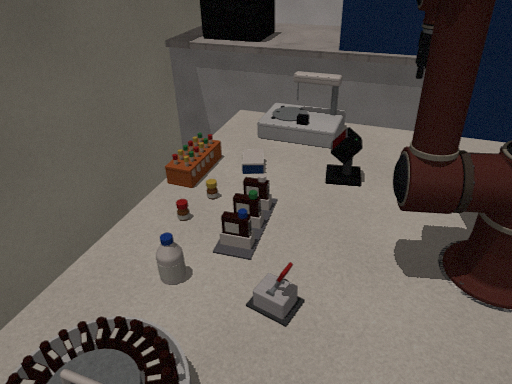

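The top view shows the rack near (252,186) with the green cap in the middle, the counter at (152,250) on the left, and the scanner at (397,270) on the right. The side view shows the lever at (285,272). Next I'll measure them by colour masks.

```bash
cat > h.py <<'E'
import cv2,numpy as np
from cell import bot
from scipy.spatial.transform import Rotation as R
def ray(c,uv):
    M=np.array(c["world_from_camera"]);d=M[:3,:3]@np.array([(uv[0]-c["cx"])/c["fx"],(uv[1]-c["cy"])/c["fy"],1]);return M[:3,3],d
def onz(c,uv,z):
    o,d=ray(c,uv);return o+d*(z-o[2])/d[2]
def tri(c1,u1,c2,u2):
    o1,d1=ray(c1,u1);o2,d2=ray(c2,u2);s=np.linalg.lstsq(np.c_[d1,-d2],o2-o1,rcond=None)[0]
    a,b=o1+s[0]*d1,o2+s[1]*d2;return (a+b)/2,np.linalg.norm(a-b)
def blobs(img,f,roi=None,amin=15):
    b,g,r=[x.astype(int) for x in cv2.split(img)];m=f(b,g,r).astype(np.uint8)
    if roi:
        k=np.zeros_like(m);k[roi[1]:roi[3],roi[0]:roi[2]]=1;m*=k
    return sorted([c for c in cv2.findContours(m,cv2.RETR_EXTERNAL,cv2.CHAIN_APPROX_NONE)[0] if cv2.contourArea(c)>=amin],key=lambda c:-cv2.contourArea(c))
def cen(c):
    m=cv2.moments(c);return m["m10"]/m["m00"],m["m01"]/m["m00"]
E
python3 - <<'E'
from h import *
t=bot.camera("top");s=bot.camera("side");I=t["image"]
red=lambda b,g,r:(r>50)&(r>2.2*g)&(r>2.2*b)
for nm,roi,z in(("pad",(110,225,190,285),.105),("window",(365,235,440,300),.135)):
    for c in blobs(I,red,roi)[:3]:
        print(nm,cv2.contourArea(c),np.round(cen(c),1),onz(t,cen(c),z).round(3),cv2.boxPoints(cv2.minAreaRect(c)).round(1).tolist())
for nm,col,zz in (("green",lambda b,g,r:(g>1.5*r)&(g>1.3*b)&(g>40),.109),("blue",lambda b,g,r:(b>1.7*r)&(b>1.5*g)&(b>60),.109)):
    for c in blobs(I,col,(190,150,310,215),8): print(nm,cv2.contourArea(c),np.round(cen(c),1),onz(t,cen(c),zz).round(3))
for c in blobs(I,lambda b,g,r:(r>190)&(g>190)&(b>185),(275,165,300,205),8): print("white",cv2.contourArea(c),np.round(cen(c),1),onz(t,cen(c),.109).round(3))
print("side pad",[np.round(cen(c),1) for c in blobs(s["image"],red,(255,250,310,300))],"side win",[np.round(cen(c),1) for c in blobs(s["image"],red,(325,120,370,170),5)])
a=cv2.resize(I[215:305,110:200],None,fx=4,fy=4,interpolation=2);b=cv2.resize(I[225:315,355:445],None,fx=4,fy=4,interpolation=2)
c=cv2.resize(I[150:220,190:310],None,fx=4,fy=4,interpolation=2);c=cv2.copyMakeBorder(c,0,0,0,240,0)
d=cv2.resize(s["image"][115:195,310:370],None,fx=3.5,fy=3.5);c[:280,480:690]=d
cv2.imwrite("pics/c1.png",np.vstack([np.hstack([a,b]),cv2.resize(c,(720,280))[:240]]))
E
```

```text
pad 81.0 [138.7 257.6] [0.419 0.261 0.105] [[129.60000610351562, 258.6000061035156], [131.1999969482422, 252.10000610351562], [147.5, 256.1000061035156], [145.8000030517578, 262.70001220703125]]
green 68.5 [251.1 185.4] [0.581 0.02  0.109]
blue 70.0 [213.2 187.4] [0.576 0.104 0.109]
side pad [array([284., 272.])] side win []
```

View pics/c1.png

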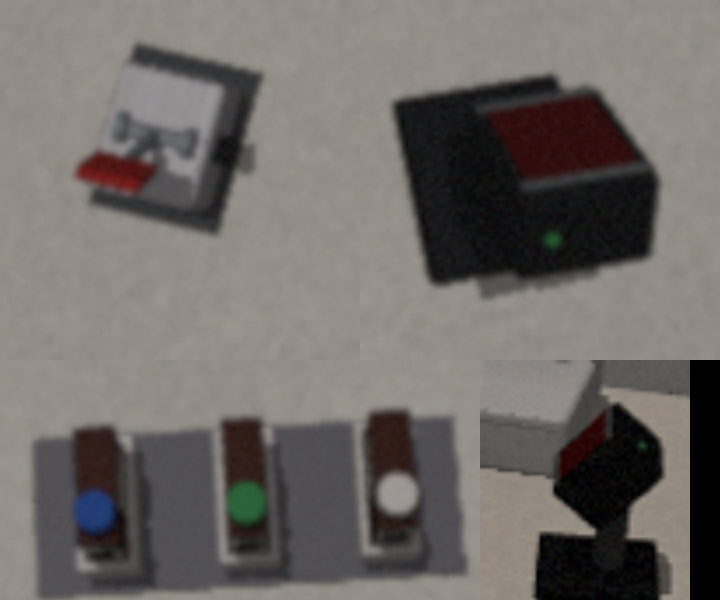

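Crop: the counter plate has all four corners visible, at crop pixels (137,43), (262,73), (218,235) and (92,203). The scanner's window quad is about (488,108), (598,95), (642,160), (525,180). The rack plate corners are visible too.

Run:
```python
from h import *
t=bot.camera("top");s=bot.camera("side");I=t["image"]
ang=lambda v:np.degrees(np.arctan2(v[1],v[0])).round(1)
P=[onz(t,(u/4+110-.4,v/4+215-.4),.006) for u,v in((137,43),(262,73),(218,235),(92,203))]
print("counter",np.mean(P,0).round(4),"yaw",ang(P[0]-P[3]),ang(P[1]-P[2]),ang(P[0]-P[1])-90,[np.linalg.norm(P[i]-P[i-1]).round(3) for i in range(4)])
F=[onz(t,((u-360)/4+355-.4,v/4+225-.4),.018) for u,v in((394,103),(555,76),(433,283))]
print("scan foot yaw",ang(F[0]-F[2]),ang(F[0]-F[1])-90,np.linalg.norm(F[0]-F[2]),np.linalg.norm(F[0]-F[1]),"centre",((F[1]+F[2])/2).round(4))
dr=lambda b,g,r:(r>35)&(r>2*g)&(r>2*b)
w=blobs(I,dr,(365,235,440,300))[0];print("win area",cv2.contourArea(w),cen(w))
h=cv2.convexHull(w);q=None
for e in np.arange(1,6,.25):
    q=cv2.approxPolyDP(h,e,True)
    if len(q)==4:break
q=q.reshape(-1,2);print(q.tolist())
q=q[np.argsort(q[:,1])];top=q[:2][np.argsort(q[:2,0])];bot_=q[2:][np.argsort(q[2:,0])]
far=[onz(t,p,.113) for p in top];near=[onz(t,p,.157) for p in bot_]
W=far+near;print("win",np.mean(W,0).round(4),"yaw",ang(far[0]-far[1])-90,ang(near[0]-near[1])-90,np.linalg.norm(far[0]-far[1]),np.linalg.norm(near[0]-near[1]),np.linalg.norm(far[0]-near[0]),np.linalg.norm(far[1]-near[1]))
sw=blobs(s["image"],lambda b,g,r:(r>30)&(r>1.8*g)&(r>1.8*b),(325,120,352,160),5)
for c in sw[:2]:print("tri win",cv2.contourArea(c),cen(c),tri(t,cen(w),s,cen(c)))
k=[((u)/4+190-.4,(v-360)*280/240/4+150-.4) for u,v in()]
r=blobs(I,lambda b,g,r:(abs(b-r)<14)&(r<105)&(r>60)&(b>=r-3),(190,150,315,220),200)
for c in r[:2]:
    B=cv2.boxPoints(cv2.minAreaRect(c));Z=[onz(t,p,.006) for p in B];print("rack",cv2.contourArea(c),B.round(1).tolist(),np.mean(Z,0).round(4),[ang(Z[i]-Z[i-1]) for i in range(4)],[np.linalg.norm(Z[i]-Z[i-1]).round(3) for i in range(4)])
red=lambda b,g,r:(r>50)&(r>2.2*g)&(r>2.2*b)
g=lambda b,g,r:(g>1.5*r)&(g>1.3*b)&(g>40)
print("pad",tri(t,cen(blobs(I,red,(110,225,190,285))[0]),s,(284,272)))
gs=blobs(s["image"],g,(235,185,275,205),5);print("cap tri",tri(t,(251.1,185.4),s,cen(gs[0])))
```

```text
counter [0.4413 0.2544 0.006 ] yaw -12.3 -12.5 -12.599999999999994 [np.float64(0.099), np.float64(0.079), np.float64(0.099), np.float64(0.079)]
scan foot yaw 10.5 10.099999999999994 0.10590787213316881 0.09843722430868895 centre [ 0.401  -0.3068  0.018 ]
win area 427.5 (404.5446393762183, 258.9091617933723)
[[422, 264], [396, 268], [387, 254], [413, 250]]
win [ 0.424  -0.3042  0.135 ] yaw 9.299999999999997 9.299999999999997 0.05711254883893236 0.05392534271308509 0.05280271989037888 0.05302671698942773
tri win 75.5 (338.682119205298, 139.14348785871962) (array([ 0.42422272, -0.30487874,  0.13374334]), np.float64(0.0008233547717037531))
rack 964.0 [[197.3000030517578, 170.0], [257.70001220703125, 166.39999389648438], [260.0, 205.0], [199.60000610351562, 208.60000610351562]] [0.5957 0.0774 0.006 ] [np.float64(5.6), np.float64(-85.7), np.float64(-175.9), np.float64(94.2)] [np.float64(0.098), np.float64(0.152), np.float64(0.098), np.float64(0.149)]
rack 664.5 [[254.39999389648438, 167.6999969482422], [283.3999938964844, 161.6999969482422], [292.0, 203.0], [263.0, 209.0]] [ 0.6026 -0.0334  0.006 ] [np.float64(12.3), np.float64(-77.2), np.float64(-168.4), np.float64(102.6)] [np.float64(0.107), np.float64(0.074), np.float64(0.107), np.float64(0.073)]
pad (array([0.4198649 , 0.2615264 , 0.10481642]), np.float64(0.0009355588220684361))
cap tri (array([0.58267126, 0.01967835, 0.1016298 ]), np.float64(0.0001840005984630334))
```

```bash
cat >> h.py <<'E'
def rel(p0,a0,p,a):
    """row values for target p (m), tool-x heading a (deg), tool down, from pose p0,a0"""
    x=np.array([np.cos(np.radians(a0)),np.sin(np.radians(a0)),0]);y=np.array([x[1],-x[0],0]);d=(np.array(p)-p0)*1000
    return [round(d@x,1),round(d@y,1),round(-d[2],1),round(-np.radians((a-a0+180)%360-180),3)]
E
python3 - <<'E'
from h import *
s=bot.read_state();p=s["eef_pos"];a=np.degrees(np.arctan2(*R.from_quat(s["tool_rot"]).as_matrix()[1::-1,0]));print(a)
v=(.5,-.15,.25);print(rel(p,a,v,-12.5))
print(rel(v,-12.5,(.382,.267,.2),-12.5))
E
```

```text
19.69889631258494
[np.float64(420.2), np.float64(-315.0), np.float64(-19.1), np.float64(0.562)]
[np.float64(-205.5), np.float64(-381.6), np.float64(50.0), np.float64(-0.0)]
```

```bash
python3 -m handwheel '[[1,420,-315,-19,0.562],[1,420,-315,-19,0.562],[1,420,-315,-19,0.562],[1,420,-315,-19,0.562],[1,420,-315,-19,0.562],[1,420,-315,-19,0.562],[1,420,-315,-19,0.562],[1,420,-315,-19,0.562],[1,420,-315,-19,0.562],[1,420,-315,-19,0.562],[1,420,-315,-19,0.562],[1,420,-315,-19,0.562]]' 30
python3 -m handwheel '[[1,-206,-382,50,0],[1,-206,-382,50,0],[1,-206,-382,50,0],[1,-206,-382,50,0],[1,-206,-382,50,0],[1,-206,-382,50,0],[1,-206,-382,50,0],[1,-206,-382,50,0],[1,-206,-382,50,0],[1,-206,-382,50,0],[1,-206,-382,50,0],[1,-206,-382,50,0]]'
python3 - <<'E'
from h import *
w=bot.camera("wrist");cv2.imwrite("pics/w1.png",w["image"]);s=bot.read_state();p=s["eef_pos"];a=np.degrees(np.arctan2(*R.from_quat(s["tool_rot"]).as_matrix()[1::-1,0]));print(p,a,s["joints"],rel(p,a,(.382,.267,.097),-12.5))
E
```

```text
clock: 1.5
eef_pos: [0.5012, -0.1476, 0.2505]
tool_rot: [0.994, -0.106, 0.0, -0.0]
wrist_force: [0.2, -0.8, -0.6]
width: 0.0002
grip_force: 0.0
clock: 2.7
eef_pos: [0.3821, 0.2661, 0.2005]
tool_rot: [0.994, -0.11, 0.0, 0.0]
wrist_force: [-0.0, 0.1, -0.5]
width: -0.0001
grip_force: 0.0
[0.38221675 0.26600483 0.20050714] -12.632539988762499 [ 4.48248545e-01 -3.24804170e-01  2.00563819e+00 -4.40990898e-04
  1.46035770e+00  2.23957283e+00] [np.float64(-0.4), np.float64(-0.9), np.float64(103.5), np.float64(-0.002)]
```

View pics/w1.png

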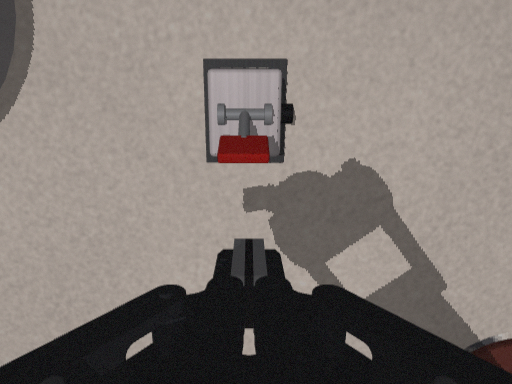

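The wrist view shows the red pad at (244,149), squarely ahead of the shut fingers at (249,260). I'll descend behind it and push.

```bash
python3 -m handwheel '[[1,0,-1,60,0],[1,0,-1,103,0],[1,0,-1,103,0],[1,0,-1,103,0],[1,12,-1,103,0],[1,20,-1,103,0],[1,26,-1,103,0],[1,32,-1,103,0],[1,38,-1,103,0],[1,44,-1,103,0],[1,44,-1,103,0]]'
python3 -m handwheel '[[1,4,0,0,0],[1,8,0,0,0],[1,12,0,0,0],[1,12,0,0,0]]'
```

```text
clock: 3.85
eef_pos: [0.4252, 0.2586, 0.0973]
tool_rot: [0.994, -0.109, -0.0, -0.0]
wrist_force: [-2.2, 1.7, 2.0]
width: -0.0
grip_force: 1.2
clock: 4.25
eef_pos: [0.4362, 0.256, 0.0968]
tool_rot: [0.994, -0.109, -0.001, 0.0]
wrist_force: [-4.4, 1.8, 0.6]
width: 0.0002
grip_force: 2.1
```

```bash
python3 -m handwheel '[[1,3,0,0,0],[1,5,0,0,0],[1,5,0,0,0]]'; python3 -m handwheel '[[1,2,0,0,0],[1,4,0,0,0],[1,4,0,0,0]]';python3 -m handwheel '[[1,2,0,0,0],[1,4,0,0,0],[1,4,0,0,0]]'
```

```text
clock: 4.55
eef_pos: [0.4407, 0.2549, 0.0966]
tool_rot: [0.994, -0.109, -0.001, 0.0]
wrist_force: [-4.3, 1.8, -1.9]
width: -0.0002
grip_force: 2.1
clock: 4.85
eef_pos: [0.4447, 0.2539, 0.0968]
tool_rot: [0.994, -0.109, -0.001, 0.0]
wrist_force: [-5.1, 0.7, -1.1]
width: 0.0004
grip_force: 2.1
clock: 5.15
eef_pos: [0.4465, 0.2535, 0.0966]
tool_rot: [0.994, -0.109, -0.004, 0.0]
wrist_force: [-11.8, 2.6, 3.3]
width: -0.0003
grip_force: 6.3
```

Force jumped to 12 N with the travel blocked, so the lever is at its stop. I'll let it spring back and check, then move to the rack.

```bash
python3 -m handwheel '[[1,-30,0,0,0],[1,-70,0,0,0],[1,-75,0,0,0],[1,-75,0,-60,0],[1,-75,0,-110,0],[1,-75,0,-150,0],[1,-75,0,-150,0]]'
python3 - <<'E'
from h import *
red=lambda b,g,r:(r>50)&(r>2.2*g)&(r>2.2*b)
t=bot.camera("top");print([(cv2.contourArea(c),cen(c)) for c in blobs(t["image"],red,(110,225,190,285))])
s=bot.camera("side");print([(cv2.contourArea(c),cen(c)) for c in blobs(s["image"],red,(255,250,310,300))])
s=bot.read_state();p=s["eef_pos"];a=np.degrees(np.arctan2(*R.from_quat(s["tool_rot"]).as_matrix()[1::-1,0]));print(p,a,rel(p,a,(.53,.02,.25),4.5))
E
```

```text
clock: 5.85
eef_pos: [0.3812, 0.2712, 0.258]
tool_rot: [0.994, -0.109, 0.009, -0.005]
wrist_force: [1.0, 0.2, -0.1]
width: -0.0001
grip_force: 0.0
[(81.0, (138.6851851851852, 257.59670781893004))]
[(61.5, (283.9891598915989, 272.01084010840106))]
[0.37815104 0.26986056 0.25037205] -12.534669829049546 [np.float64(202.5), np.float64(210.9), np.float64(0.4), np.float64(-0.297)]
```

```bash
python3 -m handwheel '[[-0.3,202,211,0,-0.297],[-0.3,202,211,0,-0.297],[-0.3,202,211,0,-0.297],[-0.3,202,211,0,-0.297],[-0.3,202,211,0,-0.297],[-0.3,202,211,0,-0.297],[-0.3,202,211,0,-0.297],[-0.3,202,211,0,-0.297],[-0.3,202,211,0,-0.297]]'
python3 - <<'E'
from h import *
w=bot.camera("wrist");cv2.imwrite("pics/w2.png",w["image"]);s=bot.read_state();print(s["eef_pos"],s["width"],np.round(w["world_from_camera"],3).tolist(),w["fx"])
g=lambda b,g,r:(g>1.5*r)&(g>1.3*b)&(g>40)
bl=lambda b,g,r:(b>1.7*r)&(b>1.5*g)&(b>60)
for c in blobs(w["image"],g)[:2]+blobs(w["image"],bl)[:2]:print(cv2.contourArea(c),cen(c),onz(w,cen(c),.109))
E
```

```text
clock: 6.85
eef_pos: [0.5267, 0.0203, 0.246]
tool_rot: [0.999, 0.04, -0.001, -0.0]
wrist_force: [0.5, 0.4, -0.3]
width: 0.0556
grip_force: 0.0
[0.52671147 0.02074439 0.24635731] 0.0553125411651967 [[0.08, -0.957, -0.279, 0.596], [-0.997, -0.077, -0.022, 0.027], [-0.001, 0.28, -0.96, 0.388], [0.0, 0.0, 0.0, 1.0]] 330.1033625084622
553.0 (253.9276672694394, 119.55274261603374) [0.5809756  0.02155608 0.109     ]
639.5 (152.75762314308054, 118.41855616366952) [0.57518429 0.10478459 0.109     ]
```

View pics/w2.png

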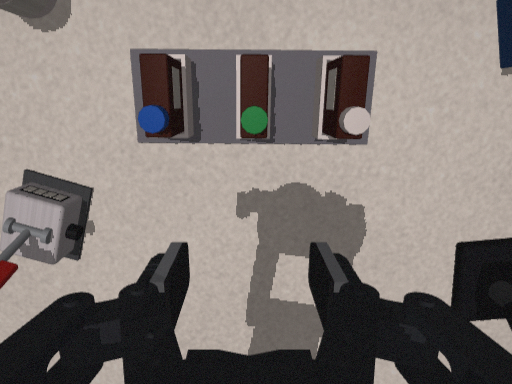

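Wrist view: green cap at (254,120), with the rack edges level to within 0.5° of the tool. Rack yaw is about 4°. The neighbours leave room for the fingers.

```bash
python3 -m handwheel '[[-0.3,0,0,0,0],[-0.3,0,0,0,0]]'
python3 - <<'E'
from h import *
s=bot.read_state();p=s["eef_pos"];a=np.degrees(np.arctan2(*R.from_quat(s["tool_rot"]).as_matrix()[1::-1,0]));print(p,a,rel(p,a,(.611,.0228,.052),4.0))
E
```

```text
clock: 7.1
eef_pos: [0.527, 0.0209, 0.2474]
tool_rot: [0.999, 0.04, 0.0, 0.0]
wrist_force: [0.0, 0.0, 0.1]
width: 0.0553
grip_force: 0.0
[0.52703313 0.02091096 0.24741468] 4.623350584354282 [np.float64(83.8), np.float64(4.9), np.float64(195.4), np.float64(0.011)]
```

```bash
python3 -m handwheel '[[-0.3,84,5,0,0.011],[-0.3,84,5,0,0.011],[-0.3,84,5,50,0.011],[-0.3,84,5,95,0.011],[-0.3,84,5,120,0.011],[-0.3,84,5,145,0.011],[-0.3,84,5,170,0.011],[-0.3,84,5,190,0.011],[-0.3,84,5,195,0.011],[-0.3,84,5,195,0.011],[-0.3,84,5,195,0.011]]'
python3 - <<'E'
from h import *
s=bot.read_state();print(s["eef_pos"],s["wrist_force"])
E
python3 -m handwheel '[[0.2,0,0,0,0],[0.6,0,0,0,0],[0.6,0,0,0,0],[0.6,0,0,0,0],[0.6,0,0,0,0],[0.6,0,0,0,0]]' 25
```

```text
clock: 8.2
eef_pos: [0.6124, 0.0217, 0.0538]
tool_rot: [0.999, 0.034, 0.001, 0.0]
wrist_force: [-0.3, 0.6, 0.2]
width: 0.0555
grip_force: 0.0
[0.6124407  0.02171337 0.05379966] [-0.32276672  0.62304725  0.22029079]
clock: 8.8
eef_pos: [0.6125, 0.0214, 0.0537]
tool_rot: [0.999, 0.034, 0.001, 0.0]
wrist_force: [-0.5, 0.3, 5.2]
width: 0.0238
grip_force: 29.5
```

Gripped (24 mm wide). The tool only points down, so the 40° tilt has to come from pivoting the cartridge in the pads. I'll lift it until its foot is about 8 mm inside the sleeve, then swing it against the sleeve's robot-side rim with a light grip.

```bash
python3 -m handwheel '[[0.6,0,0,-8,0],[0.6,0,0,-16,0],[0.6,0,0,-22,0],[0.6,0,0,-26,0],[0.6,0,0,-26,0],[0.6,0,0,-26,0]]' 25
python3 -m handwheel '[[0.6,-3,0,-2,0],[0.6,-6,0,-4,0],[0.6,-9,0,-6,0],[0.6,-12,0,-7,0],[0.6,-12,0,-7,0],[0.6,-12,0,-7,0]]' 20
python3 - <<'E'
from h import *
s=bot.camera("side");cv2.imwrite("pics/s1.png",cv2.resize(s["image"][120:280,180:340],None,fx=3.5,fy=3.5))
E
```

```text
clock: 9.4
eef_pos: [0.6113, 0.0214, 0.0782]
tool_rot: [0.999, 0.034, -0.0, -0.0]
wrist_force: [-0.7, -0.9, -1.2]
width: 0.0239
grip_force: 28.5
clock: 10.0
eef_pos: [0.5999, 0.0206, 0.0861]
tool_rot: [0.999, 0.034, 0.001, 0.0]
wrist_force: [3.6, 1.8, -1.2]
width: 0.0239
grip_force: 28.2
```

View pics/s1.png

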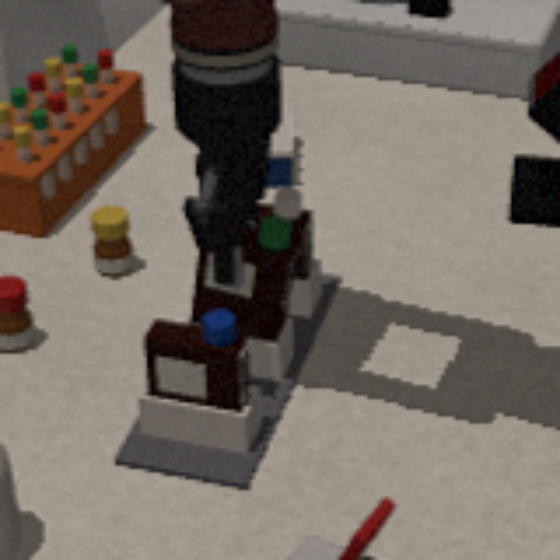

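The green cartridge has begun tilting towards the robot (cap at crop (275,232)) with only about 4 N on the wrist. I'll continue the arc.

```bash
python3 -m handwheel '[[0.6,-4,0,-2,0],[0.6,-8,0,-4,0],[0.6,-12,0,-5,0],[0.6,-16,0,-6,0],[0.6,-20,0,-7,0],[0.6,-25,0,-8,0],[0.6,-29,0,-8,0],[0.6,-33,0,-8,0],[0.6,-37,0,-8,0],[0.6,-38,0,-8,0],[0.6,-38,0,-8,0]]' 20
python3 - <<'E'
from h import *
s=bot.camera("side");t=bot.camera("top")
cv2.imwrite("pics/s2.png",np.hstack([cv2.resize(s["image"][140:280,200:300],(400,560),interpolation=2),cv2.resize(t["image"][140:240,215:285],(392,560),interpolation=2)]))
E
```

```text
clock: 11.15
eef_pos: [0.5616, 0.018, 0.0937]
tool_rot: [0.999, 0.034, 0.0, 0.0]
wrist_force: [3.5, 0.6, 4.3]
width: 0.0238
grip_force: 28.4
```

View pics/s2.png

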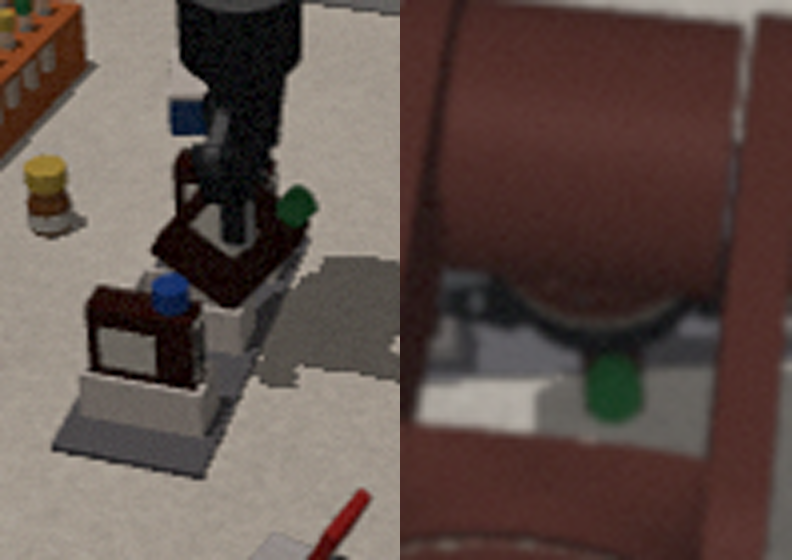

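The pivot worked: it is tilted about 40°, cap leaning toward the robot. I'll grip firmly, lift clear, and measure the true tilt on the side-facing broad face.

```bash
python3 -m handwheel '[[0.8,0,0,0,0],[0.8,0,0,0,0],[0.8,2,0,-15,0],[0.8,4,0,-45,0],[0.8,4,0,-80,0],[0.8,4,0,-110,0],[0.8,4,0,-140,0],[0.8,4,0,-150,0],[0.8,4,0,-150,0],[0.8,4,0,-150,0]]' 60
python3 - <<'E'
from h import *
s=bot.camera("side");st=bot.read_state();print(st["eef_pos"])
p=st["eef_pos"];M=np.linalg.inv(s["world_from_camera"])
q=M@np.r_[p,1];u,v=int(s["fx"]*q[0]/q[2]+s["cx"]),int(s["fy"]*q[1]/q[2]+s["cy"]);print(u,v)
u0,v0=u-50,max(v-55,0)
cv2.imwrite("pics/s3.png",cv2.resize(s["image"][v0:v0+110,u0:u0+100],None,fx=5,fy=5,interpolation=2));print(u0,v0)
E
```

```text
clock: 12.25
eef_pos: [0.5642, 0.0184, 0.2408]
tool_rot: [0.999, 0.034, -0.002, -0.0]
wrist_force: [-0.6, 0.1, -2.3]
width: 0.0236
grip_force: 62.8
[0.56405445 0.01842765 0.24028385]
258 147
208 92
```

View pics/s3.png

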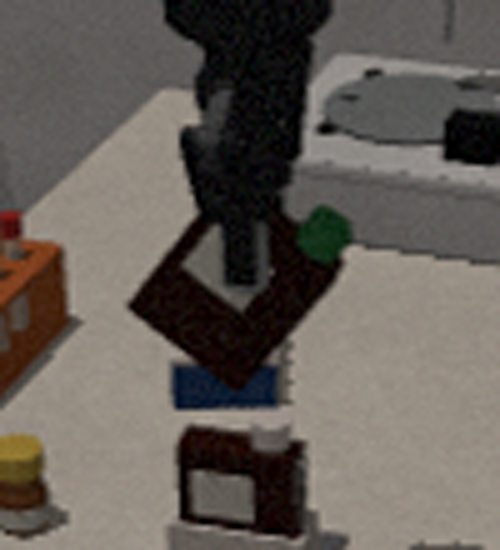

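The near broad face is clearly visible: underside edge from (130,305) to (237,392), label-side edge from (237,392) to about (340,262). I'll fit lines to those edges and cast them onto the face's vertical plane.

```bash
cat > face.py <<'E'
from h import *
def face(u0,v0,A,B,C,off=.0118,dbg=True):
    """A bottom+x, B bottom-x, C top-x corners (5x crop px); returns cart pose wrt TCP"""
    s=bot.camera("side");st=bot.read_state();T=R.from_quat(st["tool_rot"]).as_matrix();x=T[:,0]*[1,1,0];x/=np.linalg.norm(x);n=np.array([-x[1],x[0],0]);p=st["eef_pos"]
    g=cv2.GaussianBlur(s["image"],(0,0),.6).max(2).astype(np.float32)
    def cast(uv):
        o,d=ray(s,uv);P=o+d*((p+n*off-o)@n)/(d@n)-p;return np.array([P@x,P[2]])*1000
    px=[np.array(k)/5+[u0,v0]-.4 for k in(A,B,C)]
    def edge(a,b,inside):
        d=(b-a)/np.linalg.norm(b-a);m=np.array([-d[1],d[0]]);m*=np.sign((inside-a)@m)*-1
        pts=[]
        for f in np.linspace(.12,.88,40):
            c=a+f*(b-a);k=np.arange(-4,4.01,.1);q=(c+k[:,None]*m).astype(np.float32)
            L=cv2.remap(g,q[:,0][None],q[:,1][None],1)[0];i=np.argmax(np.gradient(cv2.GaussianBlur(L[None],(0,0),3)[0]));pts.append(cast(c+k[i]*m))
        pts=np.array(pts)
        for _ in range(3):
            vx,vy,cx,cy=cv2.fitLine(pts.astype(np.float32),cv2.DIST_HUBER,0,.01,.01).ravel();r=abs((pts-[cx,cy])@[-vy,vx]);pts=pts[r<max(1.,2*np.median(r))]
        return np.array([cx,cy]),np.array([vx,vy]),len(pts),r.mean()
    e1=edge(px[0],px[1],px[2]);e2=edge(px[1],px[2],px[0])
    k=np.linalg.solve(np.c_[e1[1],-e2[1]],e2[0]-e1[0]);corner=e1[0]+k[0]*e1[1]
    t1=np.degrees(np.arctan2(*(e1[1]*np.sign(e1[1][0]))[::-1]));v=e2[1]*np.sign(e2[1][1]);t2=np.degrees(np.arctan2(-v[0],v[1]))
    print("corners",[cast(k).round(1).tolist() for k in px],"fit corner",corner.round(1),"tilt",round(t1,2),round(t2,2),e1[2:],e2[2:])
E
python3 - <<'E'
from face import *
face(208,92,(130,305),(237,392),(340,262))
E
```

```text
corners [[59.4, -16.6], [5.9, -57.6], [-46.0, 20.0]] fit corner [  6.3 -60.2] tilt 37.44 35.74 (35, np.float64(0.3128556576997797)) (35, np.float64(0.28538706642483))
```

Two edge fits give 37.4° and 35.7°, so the tilt is roughly 3° short. I'll go back down the same path and pivot a little further.

```bash
python3 -m handwheel '[[0.8,0,0,40,0],[0.8,0,0,75,0],[0.8,0,0,105,0],[0.8,0,0,125,0],[0.8,0,0,137,0],[0.8,-2,0,143,0],[0.8,-3,0,148,0],[0.8,-4,0,150,0],[0.8,-4,0,150,0]]' 60
python3 -m handwheel '[[0.8,0,0,0,0],[0.8,-1,0,0,0],[0.8,-2,0,0,0],[0.8,-3,0,0,0],[0.8,-4,0,0,0],[0.8,-4.5,0,0,0],[0.8,-4.5,0,0,0]]' 20
python3 -m handwheel '[[0.8,0,0,0,0],[0.8,0,0,0,0],[0.8,2,0,-15,0],[0.8,4,0,-45,0],[0.8,4,0,-80,0],[0.8,4,0,-110,0],[0.8,4,0,-140,0],[0.8,4,0,-150,0],[0.8,4,0,-150,0],[0.8,4,0,-150,0],[0.8,4,0,-150,0]]' 60
python3 - <<'E'
from h import *
s=bot.camera("side");st=bot.read_state();print(st["eef_pos"])
p=st["eef_pos"];M=np.linalg.inv(s["world_from_camera"])
q=M@np.r_[p,1];u,v=int(s["fx"]*q[0]/q[2]+s["cx"]),int(s["fy"]*q[1]/q[2]+s["cy"])
u0,v0=u-50,max(v-55,0)
cv2.imwrite("pics/s4.png",cv2.resize(s["image"][v0:v0+110,u0:u0+100],None,fx=5,fy=5,interpolation=2));print(u0,v0)
E
```

```text
clock: 13.25
eef_pos: [0.5622, 0.018, 0.0942]
tool_rot: [0.999, 0.034, 0.001, 0.0]
wrist_force: [0.4, -0.8, -2.0]
width: 0.0228
grip_force: 62.9
clock: 13.95
eef_pos: [0.5599, 0.0177, 0.0953]
tool_rot: [0.999, 0.034, 0.004, 0.0]
wrist_force: [5.9, 1.0, -1.4]
width: 0.0233
grip_force: 62.9
clock: 15.05
eef_pos: [0.5598, 0.0181, 0.2406]
tool_rot: [0.999, 0.034, -0.002, -0.0]
wrist_force: [-0.0, 0.9, -2.2]
width: 0.0232
grip_force: 62.8
[0.55992373 0.01812602 0.24070446]
209 92
```

View pics/s4.png

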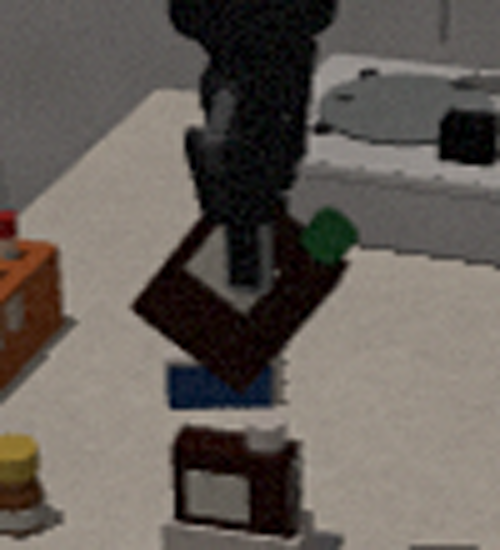

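Run:
```python
from face import *
for _ in range(2):face(209,92,(134,306),(240,392),(346,264))
face(209,92,(134,306),(240,392),(320,295))
```

```text
corners [[58.8, -17.3], [5.8, -57.8], [-47.3, 18.8]] fit corner [  5.5 -60.5] tilt 36.95 35.39 (34, np.float64(0.2826559150393484)) (35, np.float64(0.2520679500653189))
corners [[58.6, -17.8], [5.6, -58.2], [-47.5, 18.4]] fit corner [  5.4 -60.9] tilt 37.34 35.21 (37, np.float64(0.28135152684620846)) (34, np.float64(0.2501494447608682))
corners [[58.4, -18.2], [5.4, -58.6], [-35.2, 0.2]] fit corner [  5. -61.] tilt 36.97 34.58 (37, np.float64(0.3153764870346408)) (31, np.float64(0.2691118693241101))
```

The jaws didn't slacken (still 63 N), so it didn't turn any further. Before correcting, I'll get a sharper tilt measurement by bringing the cartridge nearer and square to the side camera.

Run:
```python
s=open('face.py').read()
s=s.replace("px=[np.array(k)/5+[u0,v0]-.4 for k in(A,B,C)]","""W=np.linalg.inv(s["world_from_camera"])
    def proj(k):
        q=W@np.r_[p+n*off+x*k[0]/1000+[0,0,k[1]/1000],1];return np.array([s["fx"]*q[0]/q[2]+s["cx"],s["fy"]*q[1]/q[2]+s["cy"]])
    px=[np.array(k)/5+[u0,v0]-.4 for k in(A,B,C)] if u0 else [proj(k) for k in(A,B,C)]
    print(np.round(px,1).tolist(),p.round(4))""").replace("-4,4.01,.1","-6,6.01,.1")
open('face.py','w').write(s)
from h import *
s=bot.read_state();p=s["eef_pos"];print(rel(p,4.,(.45,.33,.40),26.))
```

```text
[np.float64(-88.5), np.float64(-318.9), np.float64(-158.1), np.float64(-0.384)]
```

```bash
python3 -m handwheel '[[0.8,0,-10,-40,0],[0.8,-88,-319,-158,-0.384],[0.8,-88,-319,-158,-0.384],[0.8,-88,-319,-158,-0.384],[0.8,-88,-319,-158,-0.384],[0.8,-88,-319,-158,-0.384],[0.8,-88,-319,-158,-0.384],[0.8,-88,-319,-158,-0.384],[0.8,-88,-319,-158,-0.384],[0.8,-88,-319,-158,-0.384],[0.8,-88,-319,-158,-0.384],[0.8,-88,-319,-158,-0.384]]'
python3 - <<'E'
from face import *
for _ in range(2):face(0,0,(58.7,-17.7),(5.6,-59.5),(-44.7,9))
s=bot.camera("side")["image"];cv2.imwrite("pics/s5.png",cv2.resize(s[60:220,150:350],None,fx=3,fy=3))
E
```

```text
clock: 16.45
eef_pos: [0.4521, 0.3292, 0.4002]
tool_rot: [0.975, 0.223, -0.001, 0.0]
wrist_force: [0.5, 0.2, -2.2]
width: 0.0236
grip_force: 62.8
[[213.6, 169.2], [250.5, 190.7], [283.8, 148.9]] [0.4521 0.3291 0.4004]
corners [[58.7, -17.7], [5.6, -59.5], [-44.7, 9.0]] fit corner [  6.7 -59.1] tilt 36.14 36.38 (36, np.float64(0.16733091507370149)) (36, np.float64(0.16628662803728067))
[[213.5, 169.2], [250.5, 190.6], [283.7, 148.8]] [0.4521 0.3293 0.4006]
corners [[58.7, -17.7], [5.6, -59.5], [-44.7, 9.0]] fit corner [  6.6 -59. ] tilt 35.98 36.25 (36, np.float64(0.173904263966579)) (35, np.float64(0.17508456162059435))
```

View pics/s5.png

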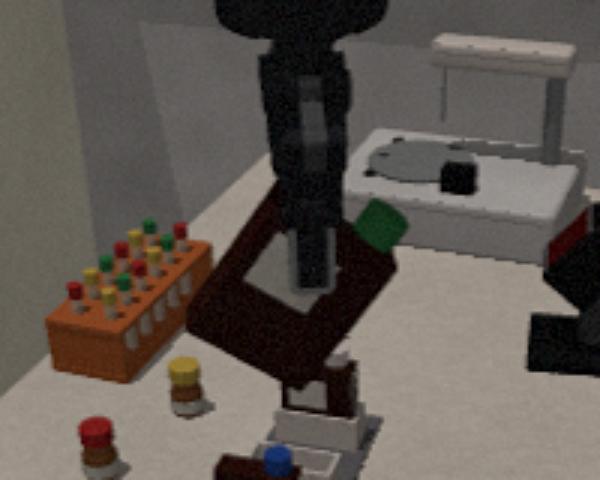

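Near and square to the camera, both edges agree: the tilt is 36.2° and the low corner is at (+6.6, −59) mm from the TCP. It needs about 4° more, so I'll go back to the sleeve.

Run:
```python
from h import *
s=bot.read_state();p=s["eef_pos"];print(p,rel(p,26.,(.566,.0183,.24),4.))
```

```text
[0.45208683 0.32940654 0.40076355] [np.float64(-34.0), np.float64(329.6), np.float64(160.8), np.float64(0.384)]
```

```bash
python3 -m handwheel '[[0.8,-34,330,100,0.384],[0.8,-34,330,100,0.384],[0.8,-34,330,100,0.384],[0.8,-34,330,100,0.384],[0.8,-34,330,100,0.384],[0.8,-34,330,100,0.384],[0.8,-34,330,100,0.384],[0.8,-34,330,100,0.384],[0.8,-34,330,161,0.384],[0.8,-34,330,161,0.384],[0.8,-34,330,161,0.384],[0.8,-34,330,161,0.384]]'
python3 -c "
from h import *
s=bot.read_state();p=s['eef_pos'];a=np.degrees(np.arctan2(*R.from_quat(s['tool_rot']).as_matrix()[1::-1,0]));print(p,a,rel(p,a,(.566,.0183,.09),4.))"
```

```text
clock: 17.8
eef_pos: [0.5655, 0.0191, 0.2417]
tool_rot: [0.999, 0.034, 0.001, 0.0]
wrist_force: [0.6, -0.4, -2.2]
width: 0.0234
grip_force: 62.6
[0.56553819 0.01905396 0.24165541] 3.9276484945222063 [np.float64(0.4), np.float64(0.8), np.float64(151.7), np.float64(-0.001)]
```

```bash
python3 -m handwheel '[[0.8,0,0,40,0],[0.8,0,0.8,75,0],[0.8,0,0.8,105,0],[0.8,0,0.8,125,0],[0.8,0,0.8,137,0],[0.8,0,0.8,144,0],[0.8,0,0.8,149,0],[0.8,0,0.8,151,0],[0.8,0,0.8,151,0],[0.8,0,0.8,151,0]]'
python3 -m handwheel '[[0.8,-2,0,0,0],[0.8,-4,0,0,0],[0.8,-6,0,0,0],[0.8,-8,0,0,0],[0.8,-8,0,0,0]]'
python3 -m handwheel '[[0.8,-1,0,0,0],[0.8,-2,0,0,0],[0.8,-3,0,0,0],[0.8,-4,0,0,0],[0.8,-4,0,0,0]]'
```

```text
clock: 18.8
eef_pos: [0.5659, 0.0177, 0.0903]
tool_rot: [0.999, 0.034, 0.001, 0.0]
wrist_force: [0.1, -1.0, -1.5]
width: 0.0234
grip_force: 62.9
clock: 19.3
eef_pos: [0.5613, 0.0173, 0.0924]
tool_rot: [0.999, 0.034, 0.006, 0.0]
wrist_force: [7.7, 1.2, 0.6]
width: 0.0237
grip_force: 63.1
clock: 19.8
eef_pos: [0.5572, 0.017, 0.0924]
tool_rot: [0.999, 0.034, 0.005, 0.0]
wrist_force: [7.2, 1.7, 1.1]
width: 0.0234
grip_force: 63.0
```

```bash
python3 -m handwheel '[[0.8,-1,0,0,0],[0.8,-1,0,0,0],[0.8,5,0,-3,0],[0.8,10,0,-15,0],[0.8,10,0,-45,0],[0.8,10,0,-90,0],[0.8,10,0,-130,0],[0.8,10,0,-150,0],[0.8,10,0,-150,0],[0.8,10,0,-150,0]]'
python3 - <<'E'
from h import *
s=bot.read_state();p=s["eef_pos"];print(p,rel(p,4.,(.45,.33,.40),26.))
from face import face
face(0,0,(58.7,-15),(5.6,-60),(-48,6))
E
```

```text
clock: 20.8
eef_pos: [0.5628, 0.0177, 0.2388]
tool_rot: [0.999, 0.034, -0.001, -0.0]
wrist_force: [-0.1, 0.5, -2.7]
width: 0.0234
grip_force: 62.7
[0.56281301 0.0176832  0.23878131] [np.float64(-90.8), np.float64(-319.4), np.float64(-161.2), np.float64(-0.384)]
[[234.8, 153.1], [256.0, 171.9], [277.3, 150.6]] [0.5622 0.0178 0.2373]
corners [[58.7, -15.0], [5.6, -60.0], [-48.0, 6.0]] fit corner [ -7.5 -75.3] tilt 41.16 17.82 (34, np.float64(0.3541462169218625)) (19, np.float64(1.9113541466071917))
```

```bash
python3 -m handwheel '[[0.8,0,-10,-40,0],[0.8,-91,-319,-161,-0.384],[0.8,-91,-319,-161,-0.384],[0.8,-91,-319,-161,-0.384],[0.8,-91,-319,-161,-0.384],[0.8,-91,-319,-161,-0.384],[0.8,-91,-319,-161,-0.384],[0.8,-91,-319,-161,-0.384],[0.8,-91,-319,-161,-0.384],[0.8,-91,-319,-161,-0.384],[0.8,-91,-319,-161,-0.384],[0.8,-91,-319,-161,-0.384]]'
python3 - <<'E'
from face import *
for _ in range(3):face(0,0,(58.7,-15),(6.5,-60),(-48,6))
E
```

```text
clock: 22.05
eef_pos: [0.4511, 0.3285, 0.3984]
tool_rot: [0.975, 0.223, -0.002, 0.001]
wrist_force: [-0.0, -0.2, -2.0]
width: 0.0232
grip_force: 62.7
[[214.2, 168.4], [250.7, 191.7], [286.7, 151.4]] [0.4512 0.3286 0.3989]
corners [[58.7, -15.0], [6.5, -60.0], [-48.0, 6.0]] fit corner [ 12. -59.] tilt 39.74 39.57 (37, np.float64(0.1418395704332169)) (35, np.float64(0.16786436468840238))
[[214.2, 168.2], [250.6, 191.5], [286.7, 151.2]] [0.4512 0.3286 0.3993]
corners [[58.7, -15.0], [6.5, -60.0], [-48.0, 6.0]] fit corner [ 12.1 -58.9] tilt 39.82 39.62 (38, np.float64(0.1834009613609209)) (35, np.float64(0.13889633745042648))
[[214.1, 168.1], [250.6, 191.4], [286.6, 151.1]] [0.4512 0.3288 0.3996]
corners [[58.7, -15.0], [6.5, -60.0], [-48.0, 6.0]] fit corner [ 12.  -58.7] tilt 39.67 39.59 (37, np.float64(0.15330307685419867)) (36, np.float64(0.16975061500559852))
```

Tilt is now 39.7° with both edges agreeing. I'll refine the window yaw from the top view and compute the final pose.

Run:
```python
from h import *
t=bot.camera("top");I=t["image"]
w=blobs(I,lambda b,g,r:(r>35)&(r>2*g)&(r>2*b),(365,235,440,300))[0];print(cv2.contourArea(w),cen(w))
c=w.reshape(-1,2).astype(float);Q=np.array([[387,254],[413,250],[422,264],[396,268]],float)
L=[]
for i in range(4):
    a,b=Q[i],Q[(i+1)%4];d=(b-a)/np.linalg.norm(b-a);f=(c-a)@d/np.linalg.norm(b-a);r=(c-a)@[-d[1],d[0]]
    L.append(cv2.fitLine(c[(f>.1)&(f<.9)&(abs(r)<2)].astype(np.float32),cv2.DIST_HUBER,0,.01,.01).ravel())
X=[]
for i in range(4):
    p,q=L[i-1],L[i];k=np.linalg.solve(np.c_[p[:2],-q[:2]],q[2:]-p[2:]);X.append(p[2:]+k[0]*p[:2])
P=[onz(t,x,z) for x,z in zip(X,(.113,.113,.157,.157))]
ang=lambda v:np.degrees(np.arctan2(v[1],v[0]))
print(np.round(X,1).tolist(),np.mean(P,0),"yaw",ang(P[0]-P[1])-90,ang(P[3]-P[2])-90,ang((P[0]-P[3])[:2]),ang((P[1]-P[2])[:2]))
yaw=9.9;win=np.array([.4241,-.3045,.1345]);y=np.radians(yaw)
x=np.array([np.cos(y),np.sin(y),0]);lab=win+.1*(np.cos(.698)*x+[0,0,np.sin(.698)])
tcp=lab-(-.0258*x+[0,0,-.015]);print("label",lab,"tcp",tcp)
p=bot.read_state()["eef_pos"];v=(.55,-.05,.38)
print(rel(p,26.,v,yaw),rel(v,yaw,tcp+[0,0,.08],yaw))
```

```text
425.5 (404.55150802976885, 258.8589894242068)
[[386.3999938964844, 253.60000610351562], [412.3999938964844, 249.39999389648438], [422.8999938964844, 264.0], [396.79998779296875, 268.3999938964844]] [ 0.42436662 -0.30441186  0.135     ] yaw 9.691199408705145 9.898590872086032 11.076386961846127 5.348174844305451
label [ 0.49957209 -0.29132801  0.19876867] tcp [ 0.52498791 -0.28689224  0.21376867]
[np.float64(-77.3), np.float64(383.9), np.float64(19.9), np.float64(0.281)] [np.float64(-65.4), np.float64(229.1), np.float64(86.2), np.float64(-0.0)]
```

```bash
python3 -m handwheel '[[0.8,-30,50,0,0],[0.8,-77,384,20,0.281],[0.8,-77,384,20,0.281],[0.8,-77,384,20,0.281],[0.8,-77,384,20,0.281],[0.8,-77,384,20,0.281],[0.8,-77,384,20,0.281],[0.8,-77,384,20,0.281],[0.8,-77,384,20,0.281],[0.8,-77,384,20,0.281],[0.8,-77,384,20,0.281],[0.8,-77,384,20,0.281]]' 
python3 -m handwheel '[[0.8,-65,229,86,0],[0.8,-65,229,86,0],[0.8,-65,229,86,0],[0.8,-65,229,86,0],[0.8,-65,229,86,0],[0.8,-65,229,86,0],[0.8,-65,229,86,0],[0.8,-65,229,86,0]]'
python3 -c "
from h import *
s=bot.read_state();p=s['eef_pos'];a=np.degrees(np.arctan2(*R.from_quat(s['tool_rot']).as_matrix()[1::-1,0]));print(p,a,rel(p,a,(.525,-.2869,.2138),9.9))"
```

```text
clock: 23.45
eef_pos: [0.5491, -0.0481, 0.3808]
tool_rot: [0.996, 0.086, 0.0, -0.0]
wrist_force: [-0.8, -0.2, -2.1]
width: 0.0234
grip_force: 62.7
clock: 24.25
eef_pos: [0.5248, -0.2847, 0.2953]
tool_rot: [0.996, 0.086, 0.001, 0.0]
wrist_force: [0.2, -0.5, -1.5]
width: 0.0234
grip_force: 62.6
[ 0.52481589 -0.28467086  0.29534989] 9.891778176554755 [np.float64(-0.2), np.float64(2.2), np.float64(81.5), np.float64(-0.0)]
```

```bash
python3 -m handwheel '[[0.8,0,2,25,0],[0.8,0,2,45,0],[0.8,0,2,62,0],[0.8,0,2,75,0],[0.8,0,2,81,0],[0.8,0,2,81,0],[0.8,0,2,81,0],[0.8,0,2,81,0]]'
python3 - <<'E'
from h import *
from face import face
s=bot.read_state();p=s['eef_pos'];a=np.degrees(np.arctan2(*R.from_quat(s['tool_rot']).as_matrix()[1::-1,0]));print(p,a,rel(p,a,(.525,-.2869,.2138),9.9),s["joints"].round(2))
face(0,0,(65.8,-14.3),(12,-59),(-42.2,6.5))
t=bot.camera("top");g=blobs(t["image"],lambda b,g,r:(g>1.5*r)&(g>1.3*b)&(g>40),(330,200,450,300),8);print([(cv2.contourArea(c),cen(c)) for c in g])
sd=bot.camera("side");gs=blobs(sd["image"],lambda b,g,r:(g>1.5*r)&(g>1.3*b)&(g>40),(290,80,420,190),5);print([(cv2.contourArea(c),cen(c)) for c in gs])
th=np.radians(39.7);x=np.array([np.cos(np.radians(9.9)),np.sin(np.radians(9.9))]);k=np.array([12,-59])+17*np.array([np.cos(th),np.sin(th)])+96*np.array([-np.sin(th),np.cos(th)]);print("predicted cap",p+np.r_[x*k[0],k[1]]/1000)
if g and gs:print(tri(t,cen(g[0]),sd,cen(gs[0])))
E
```

```text
clock: 25.05
eef_pos: [0.525, -0.2884, 0.2147]
tool_rot: [0.996, 0.085, 0.001, 0.001]
wrist_force: [-0.6, 0.8, -2.5]
width: 0.0231
grip_force: 62.8
[ 0.52499496 -0.28844379  0.21466553] 9.780914956461736 [np.float64(0.3), np.float64(-1.5), np.float64(0.9), np.float64(-0.002)] [-0.63  0.    1.69  0.    1.44  0.77]
[[284.4, 117.2], [301.6, 131.8], [320.7, 112.7]] [ 0.5249 -0.2884  0.2146]
corners [[65.8, -14.3], [12.0, -59.0], [-42.2, 6.5]] fit corner [ 12.9 -57.1] tilt 39.36 41.13 (32, np.float64(0.25260854052055226)) (40, np.float64(0.1968120177274752))
[]
[(23.5, (318.60992907801415, 105.68085106382979))]
predicted cap [ 0.48929271 -0.29467483  0.24038694]
```

```bash
python3 -m handwheel '[[0.8,0,-1.5,1,0],[0.8,0,-1.5,1,0],[0.8,0,-1.5,1,0],[0.8,0,-1.5,1,0],[0.8,0,-1.5,1,0],[0.8,0,-1.5,1,0]]'
python3 - <<'E'
from h import *
t=bot.camera("top");I=t["image"]
print("blue",[np.round(cen(c),1) for c in blobs(I,lambda b,g,r:(b>1.7*r)&(b>1.5*g)&(b>60),(190,150,310,215),8)])
print("lever",[np.round(cen(c),1) for c in blobs(I,lambda b,g,r:(r>50)&(r>2.2*g)&(r>2.2*b),(110,225,190,285))])
s=bot.read_state();print(s["eef_pos"],abs(s["dq"]).max(),s["grip_force"])
print(bot.hand_in())
E
```

```text
clock: 25.8
eef_pos: [0.5242, -0.2866, 0.2123]
tool_rot: [0.996, 0.085, -0.0, -0.0]
wrist_force: [-0.3, -0.1, -2.8]
width: 0.0233
grip_force: 62.8
blue [array([213.3, 187.4])]
lever [array([138.6, 257.6])]
[ 0.52419096 -0.28655068  0.21230259] 0.0016455179137370123 62.754167318344116
the job is handed in; nothing more can be done
None
```

I handed in the job at 25.8 s: the lever went to its stop and sprang back, and the green-capped cartridge is held still, its label squarely facing the window from about 10 cm, tilted about 40° by pivoting it in the grip against its sleeve rim.

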